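# Raise the telescoping rim gauge to its second stop and hold it there

## Robot

A 6-joint arm with a two-finger parallel gripper is mounted at the origin on the work surface. World frame = base frame: x ahead of the robot, y to its left, z up, the work surface at z = 0. Lengths are in mm, angles in rad, forces in N, time in s.
With the tool pointing down it reaches from about 350 to 875 mm from the base axis. Payload 4.2 kg.
Tool frame: the origin (TCP) lies on the front face of the gripper's body, between the roots of the fingers; the fingertips stand 70 mm ahead of it and the grasp point (between the pads) lies 51 mm ahead of it; z points along the fingers, y is the direction in which the jaws open and shut (so a half turn about z gives the same grasp; the last joint's range is limited). The gripper opens to 87 mm and grips with 3 to 60 N. Pads are 19 mm wide; open, the fingers measure 117 mm over their backs; the gripper's body (75 mm by 190 mm) begins 51 mm behind the grasp point.
Start: joints at [-0.849, 0.385, 0.008, 0, -1.194, -0.259], TCP at [279.046, -559.225, 292.25] pointing down, gripper open.
Joint ranges: [-3.14, 3.14], [-1.21, 2.06], [-1.07, 1.41], [-3.16, 2.05], [-2.99, -0.16], [-3.1, 3.1]. Speed limits (rad/s): [2.79, 2.79, 3.14, 3.14, 3.14, 3.14].

## Interface

Orientations are given as [roll, pitch, yaw] about the fixed x, y, z axes, in that order (R = Rz(yaw) Ry(pitch) Rx(roll)).
In Python, from workcell import r gives the robot as it stands. The module is installed in compiled form; this text tells all that it offers.
- The arm moves only by the tool send_rows, never from a script. Its argument "plan" is a list that holds one entry, the list of rows, each a list of 5 numbers: the opening, from 0 (shut) to 1 (fully open), then the shift along the tool's x, y, z as a fraction of full scale, then the turn about the tool's z as a fraction of full scale. A call has 1 to 8 rows; each row shifts and turns the pose as measured when the row begins, along the tool's axes as they then stand; what a row does not reach is not made up. Full scale, the value 1, is 20 mm for a shift and 0.08 rad for a turn. A row lasts 1/12 s, in which the tool goes at most 41.7 mm and 7.16 degrees, less where a joint would pass 70% of its speed; a pose out of reach is approached as far as the arm can. A call with a number of a shift or a turn outside -1 to 1 is refused whole. A call with a gripper value outside its range is refused whole. The fingers move at their own pace and stop on an object; "grip_force" is the grip in N (left out, the last holds). Time passes only in rows, so rows that do not move let the fingers close. It gives the time, the measured TCP pose, the force and the opening at its end, in the units of the state.
- r.read_state(): the state, without advancing time (a new reading comes with each control period).
- r.snapshot(name): name is "scene" or "top" or "wrist"; returns the picture (384x512x3 uint8, red, green, blue); there is no depth.
- r.calibration(name): a dict with "intrinsics" (3x3 intrinsics, pixels), "origin" and "rotation" of the camera in the world. Camera axes: x right, y down, z forward; pixel columns grow to the right and rows downward; lengths in mm; the calibration is good to about 2 mm. A picture is of the moment at which its call begins: read the wrist's pose just before it. calibration takes no time and is no camera call; for the wrist camera it gives the pose at the moment of the call.
- r.hand_in(): hands the job in, once; it reports no verdict.
The state is a dict: "clock": time; "joint_pos": joint angles; "qvel": joint speeds; "joint_torque": joint torques, N m; "eef_pos": TCP position; "tool_rot": TCP orientation; "wrist_force": force on the tool from outside, world axes, zero at the start; "moment": the same for the moment, N m; "gripper_width": finger opening in mm.
Only numpy, scipy, OpenCV 4.12 (cv2) and the standard library are available. Lean on these libraries where they do the work, as an engineer would, in place of code of your own. Each camera call takes 0.05 s, during which the arm holds its last target.

## Task

The potter wants to compare vase rims with the telescoping height gauge: press its release button fully down, then take the mast by its wooden crossbar and pull it straight up, past the first stop (a click that you feel and pull through), until it comes up firmly against the second stop. The two stops are hidden in the tube and are set differently every time, so feel for them. Finish while still gripping the crossbar and keeping the mast pulled up against the second stop: do not let go, and leave the pots, kiln posts, jar and mug around it where they stand.

Things in the scene. Friction and masses are not known exactly. Their poses are not given: they have to be found in the camera images.
- gauge: Telescoping height gauge, bolted down: steel base plate (x -160 to 60, y -60 to 60 mm, 18 thick), upright 36 mm square aluminium tube with 46 mm black collar (top at 162 mm), grey release box 50 x 50 mm, top at 68 mm, 110 mm along -x from the tube. Origin: on the table under the tube's axis; z up; the mast's pointer points along +y.
- release_top (a point): Centre of the top of the black round release button (28 mm across, stands 14 mm above its box when up). Pressed straight down by 8 mm; it moves at about 3 N, has no return spring and stays where it is left; press it right down for a sure release.
- release (a joint): How far the release button is pressed: 0 up (mast locked) to 0.008 m fully down (mast free).
- mast_grip (a point): Centre of the wooden crossbar on the mast: 20 mm wide (gauge x), 80 mm long (gauge y), 24 mm high, centre 195 mm above the table with the mast in; 21 mm free height between collar and bar. A thin steel pointer (6 mm) runs on 80 mm from its +y end. Pinch it across its width, from above. Axes as the gauge's.
- mast (a joint): How far the mast is out (m): 0 fully in, grows upward. Slides up only, locked (1 mm play) until the button is down. Weighs 0.2 to 0.4 kg, rubs with 1 N, slides down if let go. First stop: somewhere at 0.030 to 0.042, a click that gives at about 7 N above the weight, fully passed 14 mm farther. Second: somewhere at 0.075 to 0.105.
- stop_pad (a joint): How far the buffer of the second stop is squeezed by the mast (m): 0 not touched; it yields by up to 0.006 at 2 N per mm (12 N), then is hard. The mast counts as against the stop when it is squeezed by more than 0.001.
- bowl: Stoneware bowl, 120 mm across, 65 mm high; origin under its centre. Not to be moved.
- post_short: Short white tubular kiln post, 38 mm across, 55 mm high, upright; origin under its centre. Not to be moved.
- post_tall: Taller white tubular kiln post, 38 mm across, 100 mm high, upright; origin under its centre. Not to be moved.
- jar: Small glass jar with a lid, 56 mm across, 50 mm high; origin under its centre. Not to be moved.
- vase: Pale vase, 84 mm across, 155 mm high; origin under its centre. Not to be moved.
- mug: Green glazed mug, 80 mm across, 90 mm high; origin under its centre. Not to be moved.
- plain_gauge: A plain one-piece gauge, fixed: 90 mm square base, 16 mm rod, round wooden knob, 172 mm high, no button; not the one to use. Origin under its centre.

How it is judged (in metres and radians):
On the way, in this order (a step that is already met when the one before it is completed fails the run):
1. the release button is pressed down, with the mast still in (value of joint release above 0.006 m and value of joint mast below 0.01 m), for 0.1 s.
2. the mast is drawn up against the second stop by the fingers (value of joint stop_pad above 0.001 m and contact force between the fingers and mast above 1 N), for 0.3 s.
At the end, for the whole second after the job is handed in: The button is down (more than 6 of 8 mm); the mast is pulled out against the second stop, squeezing its buffer by more than 1 mm, with the crossbar more than 260 mm above the table, and the fingers still hold the mast (contact force over 1 N) (all of step 2 and value of joint release above 0.006 m and value of joint mast above 0.07 m and height (world z) of mast_grip above 0.26 m); the arm keeps its last pose, push and grip.
It fails at once if a pot, kiln post, the jar or the mug is moved by more than 30 mm (distance of any of bowl, post_short, post_tall, jar, vase, mug from where it was at the start of the episode above 0.03 m).
It also fails if it takes over 48 s, if anything falls off the work surface, if the arm or the gripper's body presses on something with over 40 N, if the wrist force passes 120 N, or if a joint passes its speed limit or range.

## Working session

There is one attempt and no reset: what is moved stays moved. The work goes in short steps, Python scripts to look and compute and a tool call to move; the robot and the scene stay as the last step left them, time stands still between calls to the robot, and variables do not carry over. Pictures are saved under pics/ and viewed, and the job is handed in when it is done.

Besides the shell and the picture viewer there is one more tool, called after "Emit:" as name(argument=value, ...) on one line, values as JSON. send_rows: Moves the arm, as the interface text tells. Shift numbers are shares of 20 mm and turn numbers shares of 0.08 rad, none past 1 either way. Its arguments: {"type":"object","properties":{"plan":{"type":"array","items":{"type":"array","items":{"type":"array","items":{"type":"number","minimum":-1,"maximum":1}}}},"grip_force":{"type":"number"}},"required":["plan"]}

```bash
mkdir -p pics; ls; python3 - <<'E'
from workcell import r
import cv2
s=r.read_state();print(s)
for n in ["scene","top"]:
    c=r.calibration(n);print(n,c)
    im=r.snapshot(n);cv2.imwrite(f"pics/{n}0.png",im[:,:,::-1])
E
```

```text
pics
{'clock': 0.0, 'joint_pos': array([-8.49368551e-01,  3.85567766e-01,  6.61271432e-03, -5.11121960e-04,
       -1.19403719e+00, -2.58612248e-01]), 'qvel': array([ 0.00069819,  0.00183467,  0.00091044, -0.00102941, -0.00143746,
       -0.00164248]), 'joint_torque': array([-3.31357096e-04, -3.90667069e+01,  1.87404621e+01,  4.21981305e+00,
        1.10390276e-02, -2.02127972e-04]), 'eef_pos': array([ 278.86384604, -558.81898413,  291.14576077]), 'tool_rot': array([ 3.13934828e+00, -1.02524188e-04, -2.67896558e+00]), 'wrist_force': array([ 0.04213189, -0.30690394, -0.35786757]), 'moment': array([ 0.05283694, -0.04863655, -0.00856251]), 'gripper_width': 86.91910363788065}
scene {'intrinsics': array([[494.79360052,   0.        , 259.71969238],
       [  0.        , 494.79360052, 192.10986711],
       [  0.        ,   0.        ,   1.        ]]), 'origin': array([1498.76115218, -777.12980491, 1258.34622907]), 'rotation': array([-2.31999615, -0.0087903 ,  0.87376894])}
top {'intrinsics': array([[377.15343155,   0.        , 257.75078103],
       [  0.        , 377.15343155, 185.27191006],
       [  0.        ,   0.        ,   1.        ]]), 'origin': array([ 313.36702102,   -9.55126732, 1440.60227656]), 'rotation': array([-2.94243075e+00, -2.68623699e-03, -1.57276793e+00])}
```

View pics/scene0.png

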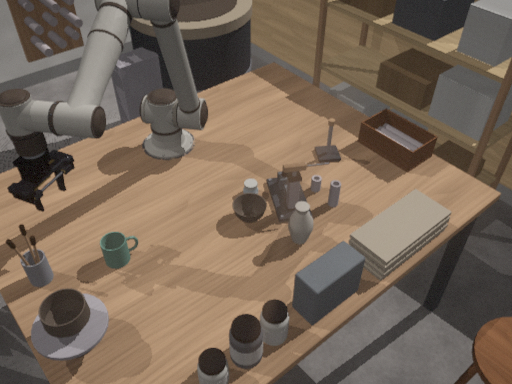

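View pics/top0.png

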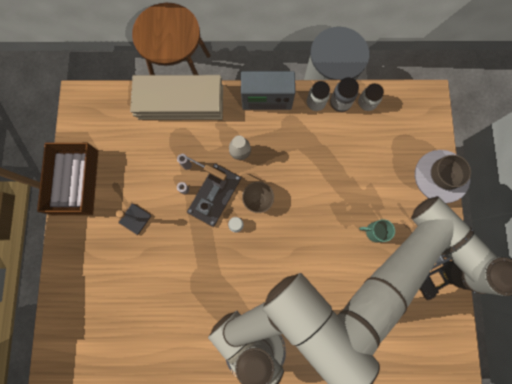

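The gauge is near px (213,195) in the top view, with the bowl (257,197), jar (236,225), vase (240,148) and posts (183,160), (182,187) around it. The plain gauge is at (136,218). I'll zoom in next.

```bash
cat > h.py <<'E'
import numpy as np, cv2
from scipy.spatial.transform import Rotation as R
from workcell import r
def cam(n):
    c=r.calibration(n); return c['intrinsics'],np.array(c['origin']),R.from_euler('xyz',c['rotation']).as_matrix()
def ray(n,u,v,c=None):
    K,o,M=c or cam(n); d=M@np.linalg.solve(K,[u,v,1.]); return o,d/np.linalg.norm(d)
def onz(n,u,v,z,c=None):
    o,d=ray(n,u,v,c); return o+d*(z-o[2])/d[2]
def proj(n,p,c=None):
    K,o,M=c or cam(n); q=K@(M.T@(np.array(p,float)-o)); return q[:2]/q[2]
E
python3 - <<'E'
from h import *
a=cv2.imread('pics/top0.png')[140:240,120:290]
cv2.imwrite('pics/topz.png',cv2.resize(a,None,fx=4.5,fy=4.5,interpolation=cv2.INTER_CUBIC))
a=cv2.imread('pics/scene0.png')[110:250,220:360]
cv2.imwrite('pics/scenez.png',cv2.resize(a,None,fx=4,fy=4,interpolation=cv2.INTER_CUBIC))
for p in [(213,195),(257,197),(136,218)]: print(onz('top',*p,20))
E
```

```text
[562.41016838 157.15665004  20.        ]
[554.40685471 -10.97562588  20.        ]
[474.76833239 445.70578493  20.        ]
```

View pics/topz.png

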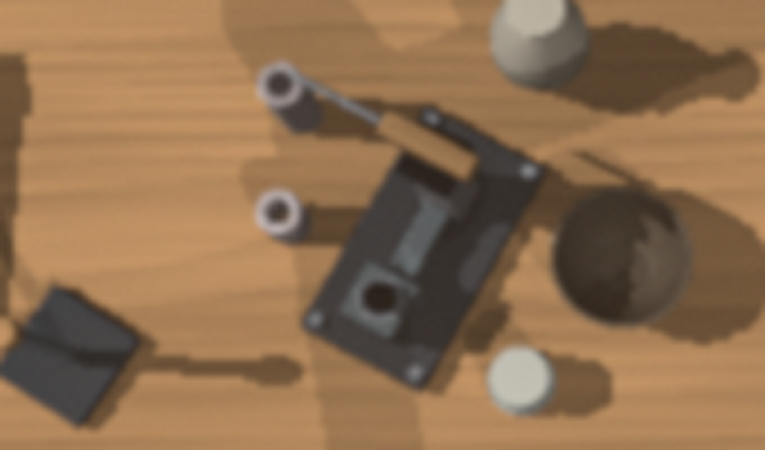

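View pics/scenez.png

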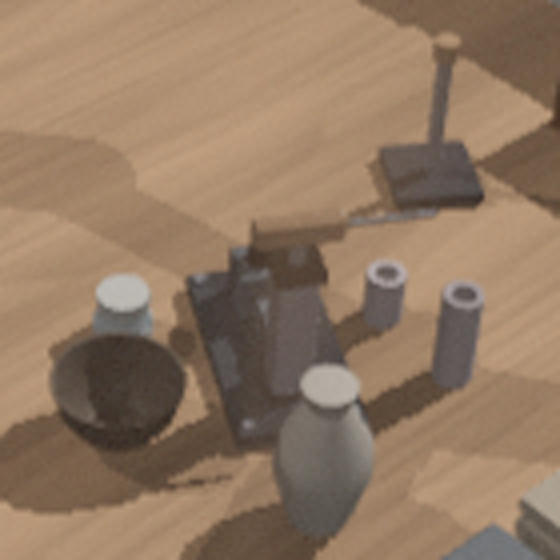

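```bash
python3 - <<'E'
from h import *
c=cam('top')
f=lambda u,v,z:onz('top',120+(u+.5)/4.5-.5,140+(v+.5)/4.5-.5,z,c)
cs=[f(430,104,18),f(548,170,18),f(420,392,18),f(302,322,18)]
for p in cs: print('corner',p.round(1))
d=(cs[0]+cs[1]-cs[2]-cs[3])/2; yaw=np.arctan2(d[1],d[0]); print('len',np.linalg.norm(d),'w',np.linalg.norm(cs[0]-cs[1]),yaw)
ctr=np.mean(cs,0); ex=np.array([np.cos(yaw),np.sin(yaw),0]);print('ctr',ctr,'origin',ctr+50*ex)
b=f(381,297,82);m=f(428,145,207);print('button',b.round(1),'bar',m.round(1),(m-b)[:2],np.hypot(*(m-b)[:2]),np.arctan2(*(m-b)[1::-1]))
l=[f(384,120,207),f(471,168,207)];print('bar ends',l,np.linalg.norm(l[1]-l[0]),np.arctan2(*(l[0]-l[1])[1::-1])-np.pi/2)
for n,u,v,z in [('ptall',278,82,100),('pshort',278,210,55),('jar',521,380,50),('bowl',622,256,65),('vase',536,10,155)]: print(n,f(u,v,z).round(0))
S=cam('scene');cr=lambda u,v:ray('scene',220+(u+.5)/4-.5,110+(v+.5)/4-.5,S)
print('bar scene', onz('scene',220+298/4-.4,110+228/4-.4,207,S))
# project for check
for p in [m,b]: print(((proj('scene',p,S)-[220,110])*4).round())
E
```

```text
corner [690.3 151.7  18. ]
corner [631.7  49.2  18. ]
corner [441.6 155.   18. ]
corner [500.7 255.7  18. ]
len 216.89791684029532 w 118.07453091029976 -0.504759575158511
ctr [566.05785572 152.90540933  18.        ] origin [609.82239414 128.7255587   18.        ]
button [512.5 180.7  82. ] bar [608.6 131.1 207. ] [ 96.16447451 -49.59994687] 108.20240703153915 -0.47619369183601085
bar ends [array([627.89881059, 164.46023217, 207.        ]), array([590.97589154,  98.75337795, 207.        ])] 75.37036979346834 -0.5119594397716094
ptall [687. 267. 100.]
pshort [590. 272.  55.]
jar [448.  69.  50.]
bowl [549. -14.  65.]
vase [731.  54. 155.]
bar scene [615.14985818 122.95428133 207.        ]
[298. 218.]
[259. 250.]
```

Gauge origin comes out at about (609.5,129.5), yaw about -0.505, and the button at about (513,182). These agree with the given sizes (plate 217x118, button-to-mast 108). Now I'll move towards the button with the fingers shut.

Emit:
send_rows(plan=[[[0, -0.96, 1, 0, 0], [0, -0.96, 1, 0, 0], [0, -0.96, 1, 0, 0], [0, -0.96, 1, 0, 0], [0, -0.96, 1, 0, 0], [0, -0.96, 1, 0, 0], [0, -0.96, 1, 0, 0], [0, -0.96, 1, 0, 0]]], grip_force=30)

```text
clock: 0.77
eef_pos: [344.6, -341.9, 285.3]
tool_rot: [3.13, -0.004, -2.689]
wrist_force: [0.2, 0.5, -0.4]
gripper_width: 41.5
```

Emit:
send_rows(plan=[[[0, -0.96, 1, -0.1, 0], [0, -0.96, 1, -0.1, 0], [0, -0.96, 1, -0.1, 0], [0, -0.96, 1, -0.1, 0], [0, -0.96, 1, -0.1, 0], [0, -0.96, 1, -0.1, 0], [0, -0.96, 1, -0.1, 0], [0, -0.96, 1, -0.1, 0]]])

```text
clock: 1.43
eef_pos: [411.9, -119.4, 300.7]
tool_rot: [3.125, -0.007, -2.691]
wrist_force: [-0.1, -0.4, -0.4]
gripper_width: 0.8
```

Emit:
send_rows(plan=[[[0, -0.96, 1, -0.1, 0], [0, -0.96, 1, -0.1, 0], [0, -0.96, 1, -0.1, 0], [0, -0.96, 1, -0.1, 0], [0, -0.96, 1, -0.1, 0], [0, -0.96, 1, -0.1, 0], [0, 0, 0, 0, 1], [0, 0, 0, 0, 1]]])

```text
clock: 2.1
eef_pos: [464.0, 52.1, 312.9]
tool_rot: [3.125, -0.012, -2.849]
wrist_force: [0.7, -0.0, -0.4]
gripper_width: 0.3
```

Emit:
send_rows(plan=[[[0, 0, 0, 0, 1], [0, 0, 0, 0, 1], [0, 0, 0, 0, 1], [0, 0, 0, 0, 1], [0, 0, 0, 0, 1], [0, 0, 0, 0, 1], [0, 0, 0, 0, 1], [0, 0, 0, 0, 1]]])

```text
clock: 2.77
eef_pos: [462.1, 53.6, 309.2]
tool_rot: [3.14, -0.027, 2.763]
wrist_force: [-0.0, 0.3, -0.1]
gripper_width: 0.7
```

```bash
python3 - <<'E'
from h import *
s=r.read_state();print(s['eef_pos'],s['tool_rot'],s['joint_pos'],s['clock'])
c=cam('wrist');im=r.snapshot('wrist');cv2.imwrite("pics/w1.png",im[:,:,::-1])
np.savez('w1.npz',K=c[0],o=c[1],M=c[2])
E
```

```text
[462.06269081  53.56825243 309.2379314 ] [ 3.14021518 -0.02713595  2.76345094] [ 0.45464764  0.10567744 -0.3172128  -0.02285556 -1.16524159 -2.39440482] 2.7667
```

View pics/w1.png

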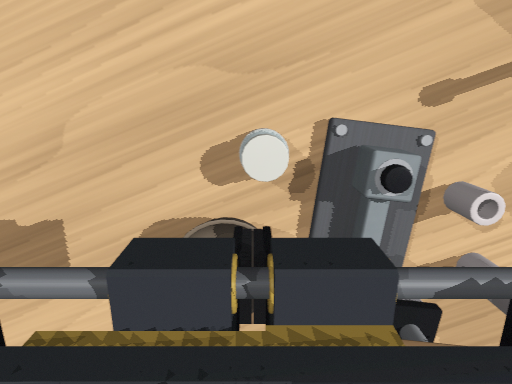

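Wrist view shows the button at (397,179), the jar lid at (265,157) and the plate corners.

```bash
cat >> h.py <<'E'
def tool(d):
    s=r.read_state(); return R.from_euler('xyz',s['tool_rot']).as_matrix().T@np.array(d,float)
E
python3 - <<'E'
from h import *
w=np.load('w1.npz');c=(w['K'],w['o'],w['M'])
im=cv2.imread('pics/w1.png');g=im.max(2)
m=(g[150:210,370:425]<45).astype('uint8')
n,l,st,ce=cv2.connectedComponentsWithStats(m)
for i in range(1,n):
    if st[i,4]>50: print(st[i],ce[i]+[370,150], onz('wrist',*(ce[i]+[370,150]),80,c))
print(onz('wrist',397,176,82,c))
a=onz('wrist',341,130,21,c);b=onz('wrist',426,140,21,c);print(a,b,np.linalg.norm(a-b))
s=r.read_state();print('tool delta to (513,182,z)',tool([513-s['eef_pos'][0],181.5-s['eef_pos'][1],0]))
E
```

```text
[ 10  14  32  29 642] [395.04984424 178.90809969] [511.08236993 183.14119981  80.        ]
[508.28608999 185.02083493  82.        ]
[457.14273913 161.51399071  21.        ] [502.53843937 245.83208186  21.        ] 95.76173607366475
tool delta to (513,182,z) [  0.22428652 137.72118452   0.18197629]
```

Emit:
send_rows(plan=[[[0, 0, 1, 0, 0], [0, 0, 1, 0, 0], [0, 0, 1, 0, 0], [0, 0, 1, 0, 0], [0, 0, 1, 0, 0], [0, 0, 1, 0, 0], [0, 0, 0.8, 0, 0.7], [0, 0, 0, 0, 0.7]]])

```text
clock: 3.48
eef_pos: [512.2, 184.1, 306.6]
tool_rot: [-3.136, -0.031, 2.656]
wrist_force: [0.2, 0.3, 0.4]
gripper_width: 0.6
```

```bash
python3 - <<'E'
from h import *
s=r.read_state();M=R.from_euler('xyz',s['tool_rot']).as_matrix();p=s['eef_pos'];t=p+70*M[:,2]
print(p,s['tool_rot'],'tip',t,'delta',M.T@(np.array([512,182.3,82])-t))
E
```

```text
[512.1761305  184.1173456  306.61719419] [-3.13624877 -0.03104922  2.65586412] tip [510.07977738 184.80104383 236.65193238] delta [ -7.66540808  -0.48971689 154.49325021]
```

Emit:
send_rows(plan=[[[0, -0.06, 0, 1, 0], [0, -0.06, 0, 1, 0], [0, -0.06, 0, 1, 0], [0, -0.06, 0, 1, 0], [0, -0.06, 0, 1, 0], [0, -0.06, 0, 1, 0], [0, 0, 0, 0, 0], [0, 0, 0, 0, 0]]])

```text
clock: 4.15
eef_pos: [515.5, 183.8, 180.6]
tool_rot: [-3.136, -0.031, 2.671]
wrist_force: [0.2, 0.9, -0.3]
gripper_width: 0.4
```

```bash
python3 - <<'E'
from h import *
s=r.read_state();M=R.from_euler('xyz',s['tool_rot']).as_matrix();p=s['eef_pos'];t=p+70*M[:,2]
print(p,s['tool_rot'],'tip',t,'delta',M.T@(np.array([512,182.3,82])-t))
im=r.snapshot('wrist');cv2.imwrite("pics/w2.png",im[:,:,::-1])
im=r.snapshot('scene')[130:220,240:330];cv2.imwrite("pics/s2.png",cv2.resize(im[:,:,::-1],None,fx=6,fy=6,interpolation=2))
E
```

```text
[515.45232303 183.83503416 180.60971069] [-3.13582163 -0.03144911  2.67055359] tip [513.30765748 184.47391687 110.64548956] delta [-0.72211567 -2.36529688 28.65107109]
```

View pics/w2.png

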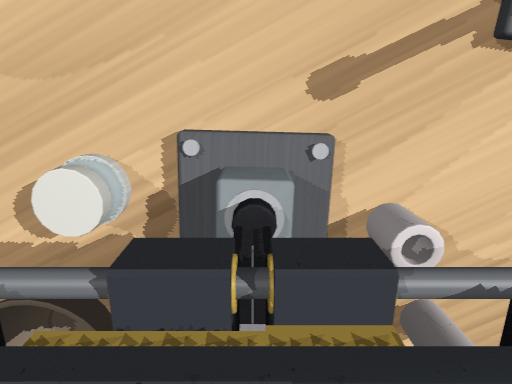

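View pics/s2.png

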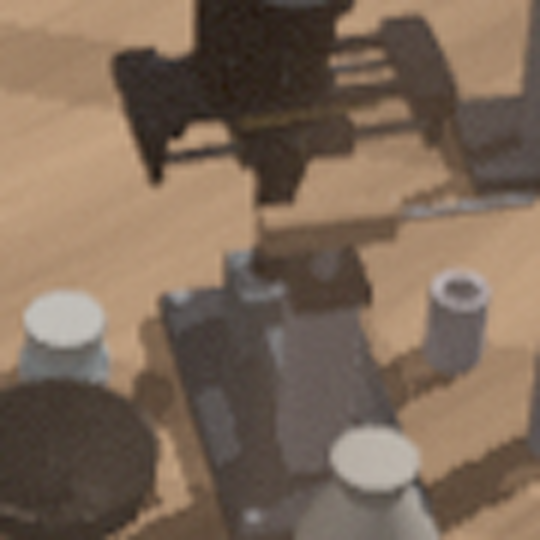

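Emit:
send_rows(plan=[[[0, -0.02, -0.06, 0.6, 0], [0, -0.02, -0.06, 0.5, 0], [0, 0, 0, 0.2, 0], [0, 0, 0, 0.2, 0]]])

```text
clock: 4.58
eef_pos: [517.3, 183.6, 156.2]
tool_rot: [3.135, -0.024, 2.673]
wrist_force: [-0.1, -0.3, -0.3]
gripper_width: 1.0
```

Emit:
send_rows(plan=[[[0, 0, 0, 0.2, 0], [0, 0, 0, 0.2, 0]]])

```text
clock: 4.75
eef_pos: [517.5, 183.9, 149.0]
tool_rot: [3.134, -0.023, 2.673]
wrist_force: [-1.6, -0.5, 3.5]
gripper_width: 0.6
```

Emit:
send_rows(plan=[[[0, 0, 0, 0.2, 0], [0, 0, 0, 0.2, 0], [0, 0, 0, 0.2, 0]]])

```text
clock: 5.0
eef_pos: [517.7, 184.0, 143.5]
tool_rot: [3.136, -0.021, 2.678]
wrist_force: [-14.1, -1.0, 36.7]
gripper_width: 0.5
```

Emit:
send_rows(plan=[[[0, 0, 0, 0.4, 0], [0, 0, 0, 0.5, 0]]])

```text
clock: 5.17
eef_pos: [517.8, 184.4, 142.9]
tool_rot: [3.14, -0.017, 2.686]
wrist_force: [-27.6, -2.3, 73.3]
gripper_width: 0.6
```

The button is bottomed: force climbs to 73 N with no further travel. Now lift.

Emit:
send_rows(plan=[[[0, 0, 0, -0.5, 0], [0, 0, 0, -1, 0], [0, 0, 0, -1, 0], [0, 0, 0, -1, 0], [0, 0, 0, -1, 0], [0, 0, 0, -1, 0], [0, 0, 0, -1, 0], [0, 0, 0, -1, 0]]])

```text
clock: 5.83
eef_pos: [518.4, 183.9, 302.3]
tool_rot: [3.133, -0.014, 2.689]
wrist_force: [0.8, 0.5, 0.6]
gripper_width: 0.7
```

Emit:
send_rows(plan=[[[1, 0, 0, -1, 0], [1, 0, 0, -0.5, -1], [1, 0, 0, 0, -1], [1, 0, 0, 0, -1], [1, 0, 0, 0, -1], [1, 0, 0, 0, -1], [1, 0, 0, 0, -1], [1, 0, 0, 0, -1]]])

```text
clock: 6.5
eef_pos: [521.4, 185.8, 338.8]
tool_rot: [3.117, 0.009, -3.008]
wrist_force: [-0.6, -0.6, 0.4]
gripper_width: 46.1
```

Emit:
send_rows(plan=[[[1, 0, 0, 0, -1], [1, 0, 0, 0, -1], [1, 0, 0, 0, -1], [1, 0, 0, 0, -1], [1, 0, 0, 0, -1], [1, 0, 0, 0, -1], [1, 0, 0, 0, -1], [1, 0, 0, 0, -1]]])

```text
clock: 7.17
eef_pos: [522.1, 187.4, 335.3]
tool_rot: [3.127, 0.025, -2.335]
wrist_force: [0.7, 0.5, -0.4]
gripper_width: 86.8
```

```bash
python3 - <<'E'
from h import *
s=r.read_state();print(s['eef_pos'],s['tool_rot'],s['joint_pos'],s['clock'],s['wrist_force'])
c=cam('wrist');im=r.snapshot('wrist');cv2.imwrite("pics/w3.png",im[:,:,::-1])
np.savez('w3.npz',K=c[0],o=c[1],M=c[2])
E
```

```text
[522.10190187 187.37884466 335.29531983] [ 3.12691303  0.02536967 -2.33453079] [ 0.62829685  0.23014724 -0.09713572 -0.0201769  -1.22122314 -1.38514564] 7.1667 [ 0.7084432   0.51566325 -0.42188013]
```

View pics/w3.png

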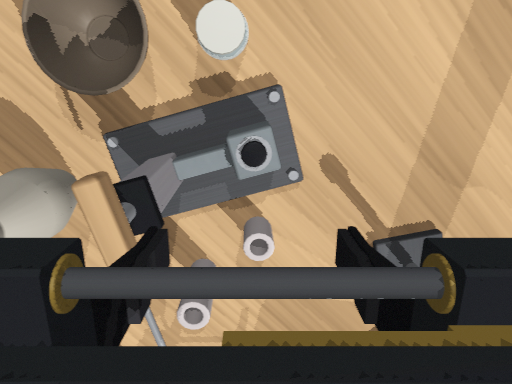

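Emit:
send_rows(plan=[[[1, 0, 0, 0, -1], [1, 0, 0, 0, -1], [1, 0, 0, 0, -1], [1, 0, 0, 0, 0]]])

```text
clock: 7.55
eef_pos: [522.4, 188.0, 333.8]
tool_rot: [3.133, 0.029, -2.087]
wrist_force: [-0.2, 0.5, 0.3]
gripper_width: 86.8
```

```bash
python3 - <<'E'
from h import *
s=r.read_state();M=R.from_euler('xyz',s['tool_rot']).as_matrix();p=s['eef_pos'];t=p+51*M[:,2]
print(p,s['tool_rot'],'grasp pt',t,'delta',M.T@(np.array([609.5,129.5,195])-t))
c=cam('wrist');im=r.snapshot('wrist');cv2.imwrite("pics/w4.png",im[:,:,::-1])
np.savez('w4.npz',K=c[0],o=c[1],M=c[2])
E
```

```text
[522.37819519 187.96040403 333.79794567] [ 3.13308837  0.02907251 -2.08738837] grasp pt [522.73328225 189.46361238 282.82134047] delta [  11.83191672 -105.80196328   86.61775956]
```

View pics/w4.png

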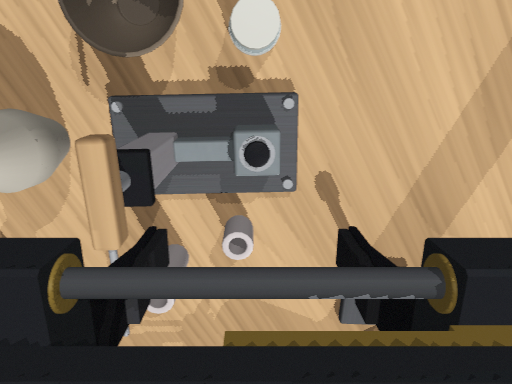

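Bar visible from (76,138)-(114,135) to (95,248)-(126,244). The plate is square to the image axes, so yaw is right.

```bash
python3 - <<'E'
from h import *
w=np.load('w4.npz');c=(w['K'],w['o'],w['M'])
for z in (207,183):
  print(z,[onz('wrist',*p,z,c).round(1)[:2] for p in [(76,138),(114,135),(95,248),(126,244)]])
O=np.array([609.5,129.5,0]);
for yaw in (-.505,):
  ex=np.array([np.cos(yaw),np.sin(yaw),0]);ey=np.array([-ex[1],ex[0],0])
  for z in (207,183):
    print(z,[proj('wrist',O+a*ex+b*ey+[0,0,z],c).round().tolist() for a,b in [(10,-40),(-10,-40),(10,40),(-10,40)]])
print('bolts',[onz('wrist',*p,20,c).round(1)[:2] for p in [(116,107),(289,103),(288,184)]])
print('button',onz('wrist',257,153,74,c), proj('wrist',[512,182.3,74],c))
E
```

```text
207 [array([595.3,  94.8]), array([573.5, 105.1]), array([632.3, 162.1]), array([611.7, 170.3])]
183 [array([607.7,  92.1]), array([583.5, 103.5]), array([648.7, 166.9]), array([625.9, 176. ])]
207 [[66.0, 134.0], [98.0, 133.0], [87.0, 249.0], [115.0, 248.0]]
183 [[84.0, 129.0], [113.0, 128.0], [101.0, 234.0], [127.0, 234.0]]
bolts [array([629.9,  68.2]), array([455.9, 162.2]), array([502. , 247.1])]
button [511.78732351 184.41981454  74.        ] [255.81318796 151.34176753]
```

Emit:
send_rows(plan=[[[1, 0.1, -0.95, 0, 0], [1, 0.1, -0.95, 0, 0], [1, 0.1, -0.95, 0, 0], [1, 0.1, -0.95, 0, 0], [1, 0.1, -0.95, 0, 0], [1, 0, -0.3, 0.6, 0], [1, 0, 0, 0.6, 0], [1, 0, 0, 0, 0]]])

```text
clock: 8.27
eef_pos: [608.5, 128.1, 305.8]
tool_rot: [3.132, 0.032, -2.113]
wrist_force: [-0.3, -0.9, 0.0]
gripper_width: 87.0
```

```bash
python3 - <<'E'
from h import *
s=r.read_state();M=R.from_euler('xyz',s['tool_rot']).as_matrix();p=s['eef_pos'];t=p+51*M[:,2]
print(p,s['tool_rot'],'grasp pt',t,'delta',M.T@(np.array([606.5,131.5,195])-t))
c=cam('wrist');im=r.snapshot('wrist');cv2.imwrite("pics/w5.png",im[:,:,::-1])
np.savez('w5.npz',K=c[0],o=c[1],M=c[2])
E
```

```text
[608.53773598 128.08826986 305.77375334] [ 3.13192209  0.03170393 -2.1134572 ] grasp pt [608.95021298 129.72727753 254.80176577] delta [ 1.64304149  2.43543711 59.80607276]
```

View pics/w5.png

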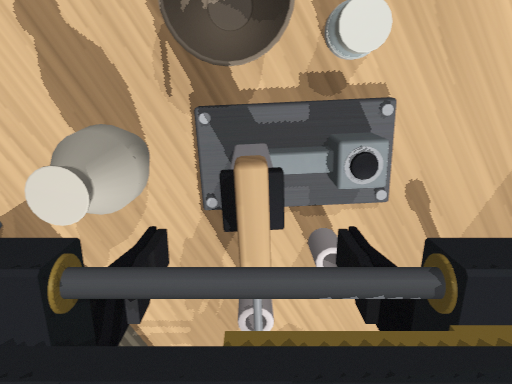

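Bar is centred between the jaws (col 254). Descend.

Emit:
send_rows(plan=[[[1, 0, 0.05, 0.7, -0.4], [1, 0, 0, 0.7, 0], [1, 0, 0, 0.7, 0], [1, 0, 0, 0.5, 0], [1, 0, 0, 0.2, 0], [1, 0, 0, 0, 0]]])

```text
clock: 8.82
eef_pos: [607.7, 133.0, 251.5]
tool_rot: [3.138, 0.036, -2.082]
wrist_force: [0.0, -0.1, 0.8]
gripper_width: 86.9
```

```bash
python3 - <<'E'
from h import *
s=r.read_state();M=R.from_euler('xyz',s['tool_rot']).as_matrix();p=s['eef_pos'];t=p+51*M[:,2]
print(p,s['tool_rot'],'grasp pt',t,'delta',M.T@(np.array([607.5,131,195])-t),s['wrist_force'])
im=r.snapshot('wrist');cv2.imwrite("pics/w6.png",im[:,:,::-1])
im=r.snapshot('scene')[110:220,240:350];cv2.imwrite("pics/s6.png",cv2.resize(im[:,:,::-1],None,fx=5,fy=5,interpolation=2))
E
```

```text
[607.7272457  132.97834314 251.54011182] [ 3.13757712  0.0360062  -2.08173458] grasp pt [608.4463586  134.67991936 200.57357854] delta [ 3.87096746 -0.99579758  5.43379949] [ 0.04049621 -0.0911067   0.80510639]
```

View pics/w6.png

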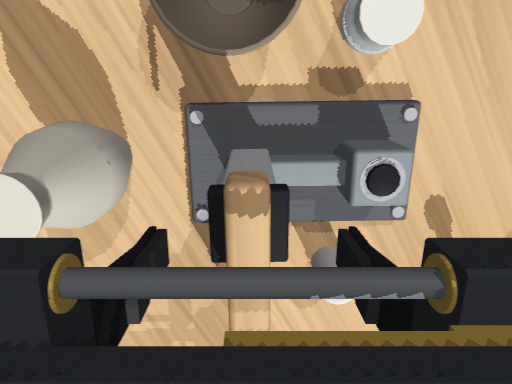

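View pics/s6.png

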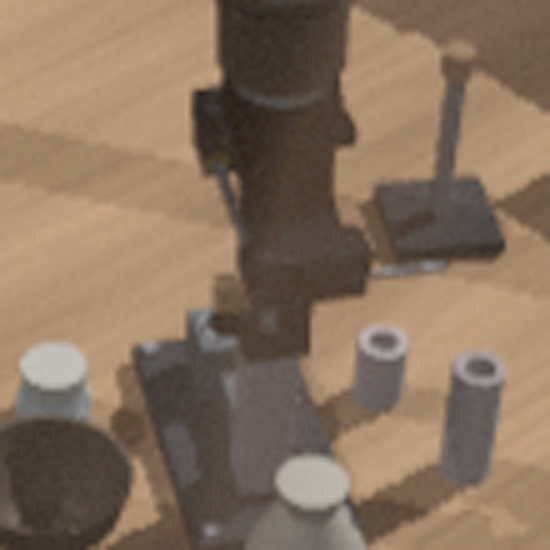

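Emit:
send_rows(plan=[[[1, 0.2, -0.05, 0.3, 0], [0, 0, 0, 0, 0], [0, 0, 0, 0, 0], [0, 0, 0, 0, 0], [0, 0, 0, 0, 0], [0, 0, 0, 0, 0], [0, 0, 0, 0, 0], [0, 0, 0, 0, 0]]], grip_force=45)

```text
clock: 9.58
eef_pos: [608.6, 129.1, 249.9]
tool_rot: [-3.139, 0.043, -2.082]
wrist_force: [0.4, -0.6, 0.3]
gripper_width: 48.5
```

Emit:
send_rows(plan=[[[0, 0, 0, 0, 0], [0, 0, 0, 0, 0], [0, 0, 0, 0, 0], [0, 0, 0, 0, 0]]])

```text
clock: 9.92
eef_pos: [608.5, 129.2, 249.9]
tool_rot: [-3.14, 0.043, -2.082]
wrist_force: [-2.8, 1.7, 1.7]
gripper_width: 21.6
```

```bash
python3 - <<'E'
from h import *
s=r.read_state();print(s['eef_pos'],s['tool_rot'],s['wrist_force'],s['gripper_width'])
print(tool([0,0,1]))
E
```

```text
[608.54088371 129.15630245 249.94371125] [-3.13964258  0.04278673 -2.08173065] [-2.77866328  1.66408978  1.68008089] 21.64996015456478
[-0.04277368 -0.00194829 -0.99908289]
```

Emit:
send_rows(plan=[[[0, 0, 0, 0, 0], [0, 0, 0, 0, 0], [0, -0.01, 0, -0.25, 0], [0, -0.01, 0, -0.25, 0]]])

```text
clock: 10.25
eef_pos: [607.9, 129.7, 258.2]
tool_rot: [3.141, 0.041, -2.08]
wrist_force: [1.8, 0.5, -3.7]
gripper_width: 19.7
```

Emit:
send_rows(plan=[[[0, -0.02, 0, -0.4, 0], [0, -0.02, 0, -0.4, 0]]])

```text
clock: 10.42
eef_pos: [608.0, 129.7, 273.4]
tool_rot: [3.14, 0.04, -2.08]
wrist_force: [1.8, 0.2, -4.2]
gripper_width: 19.6
```

The mast slides free, carrying about 4 N (weight plus rub). Continue up.

Emit:
send_rows(plan=[[[0, -0.01, 0, -0.3, 0], [0, -0.01, 0, -0.3, 0]]])

```text
clock: 10.58
eef_pos: [608.0, 129.7, 286.7]
tool_rot: [3.139, 0.04, -2.08]
wrist_force: [0.8, 0.4, -4.3]
gripper_width: 19.5
```

Emit:
send_rows(plan=[[[0, -0.01, 0, -0.3, 0], [0, -0.01, 0, -0.3, 0]]])

```text
clock: 10.75
eef_pos: [608.0, 129.6, 296.4]
tool_rot: [3.137, 0.04, -2.081]
wrist_force: [3.3, -0.2, -8.5]
gripper_width: 19.5
```

Emit:
send_rows(plan=[[[0, -0.01, 0, -0.3, 0], [0, -0.01, 0, -0.3, 0]]])

```text
clock: 10.92
eef_pos: [608.1, 129.6, 309.1]
tool_rot: [3.137, 0.039, -2.081]
wrist_force: [0.9, 1.4, -3.8]
gripper_width: 19.6
```

First click was felt at about 40–46 mm (8.5 N) and passed. Next I'll feel for the second stop.

Emit:
send_rows(plan=[[[0, -0.01, 0, -0.2, 0], [0, -0.01, 0, -0.2, 0], [0, -0.01, 0, -0.2, 0]]])

```text
clock: 11.17
eef_pos: [608.0, 129.6, 324.7]
tool_rot: [3.138, 0.04, -2.081]
wrist_force: [2.1, -0.3, -3.8]
gripper_width: 19.6
```

Emit:
send_rows(plan=[[[0, -0.01, 0, -0.15, 0], [0, -0.01, 0, -0.15, 0]]])

```text
clock: 11.33
eef_pos: [608.0, 129.6, 332.5]
tool_rot: [3.139, 0.041, -2.081]
wrist_force: [0.2, 1.0, -4.9]
gripper_width: 19.5
```

Emit:
send_rows(plan=[[[0, -0.01, 0, -0.15, 0], [0, -0.01, 0, -0.15, 0]]])

```text
clock: 11.5
eef_pos: [607.9, 129.6, 339.5]
tool_rot: [3.139, 0.041, -2.081]
wrist_force: [0.8, 0.1, -3.3]
gripper_width: 19.4
```

Emit:
send_rows(plan=[[[0, -0.01, 0, -0.15, 0], [0, -0.01, 0, -0.15, 0]]])

```text
clock: 11.67
eef_pos: [608.0, 129.6, 346.0]
tool_rot: [3.139, 0.041, -2.081]
wrist_force: [1.5, 0.1, -3.1]
gripper_width: 19.8
```

Emit:
send_rows(plan=[[[0, -0.01, 0, -0.15, 0], [0, -0.01, 0, -0.15, 0]]])

```text
clock: 11.83
eef_pos: [608.0, 129.7, 351.1]
tool_rot: [3.138, 0.04, -2.081]
wrist_force: [3.8, -1.4, -12.1]
gripper_width: 19.8
```

The second stop is felt: 12 N at about 101 mm out. One slight extra pull, then hold and check.

Emit:
send_rows(plan=[[[0, 0, 0, -0.1, 0]]])

```text
clock: 11.92
eef_pos: [608.1, 129.6, 351.6]
tool_rot: [3.137, 0.039, -2.082]
wrist_force: [4.8, -0.6, -12.4]
gripper_width: 19.4
```

```bash
python3 - <<'E'
from h import *
im=r.snapshot('wrist');cv2.imwrite("pics/w7.png",im[:,:,::-1])
for k in range(3):
  im=r.snapshot('scene');s=r.read_state();print(s['clock'],s['eef_pos'],s['wrist_force'],s['gripper_width'])
cv2.imwrite("pics/s7.png",cv2.resize(im[110:250,220:360,::-1],None,fx=4,fy=4,interpolation=2))
E
```

```text
12.0167 [608.11114431 129.66002582 351.60212326] [  4.37226401   0.03480355 -11.22768813] 19.75142995517388
12.0667 [608.10534763 129.62955589 351.59375234] [  4.95645441   0.11205425 -12.14968319] 19.636455750585633
12.1167 [608.07177766 129.64495907 351.62841582] [  4.44242561  -0.35008953 -11.91164457] 19.465245688903043
```

View pics/s7.png

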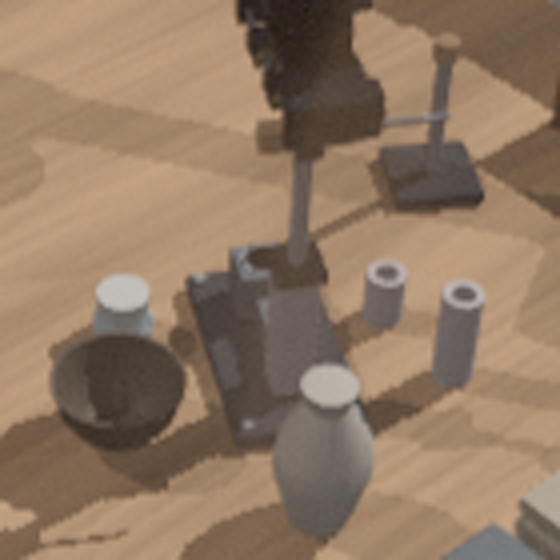

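View pics/w7.png

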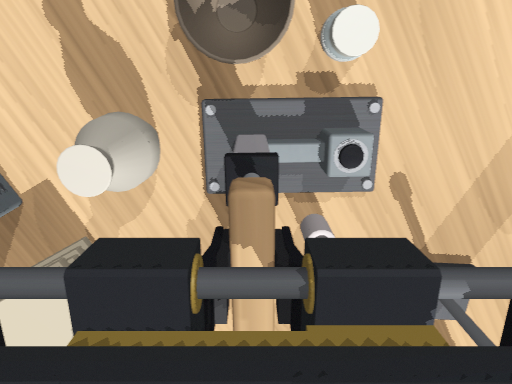

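Held steady at about 12 N; pots unmoved. I'll add one small firm pull to confirm the stop and gain margin.

Emit:
send_rows(plan=[[[0, 0, 0, -0.15, 0], [0, 0, 0, -0.15, 0]]])

```text
clock: 12.28
eef_pos: [608.3, 129.7, 353.4]
tool_rot: [3.134, 0.037, -2.082]
wrist_force: [7.8, -0.5, -21.0]
gripper_width: 20.1
```

Emit:
send_rows(plan=[[[0, 0, 0, -0.15, 0], [0, 0, 0, -0.15, 0], [0, 0, 0, -0.15, 0], [0, 0, 0, -0.15, 0]]])

```text
clock: 12.62
eef_pos: [608.9, 129.7, 353.4]
tool_rot: [3.125, 0.03, -2.084]
wrist_force: [6.2, -0.6, -18.1]
gripper_width: 19.7
```

```bash
python3 - <<'E'
from h import *
for k in range(24):
  im=r.snapshot('scene');s=r.read_state()
  if k%4==3: print(s['clock'],s['eef_pos'].round(2),s['wrist_force'].round(1),s['gripper_width'].round(1))
cv2.imwrite("pics/s8.png",cv2.resize(im[110:250,220:360,::-1],None,fx=4,fy=4,interpolation=2))
E
```

```text
Traceback (most recent call last):
AttributeError: 'float' object has no attribute 'round'
```

```bash
python3 - <<'E'
from h import *
for k in range(20):
  im=r.snapshot('scene');s=r.read_state()
  if k%4==3: print(s['clock'],s['eef_pos'].round(2),s['wrist_force'].round(1),s['gripper_width'])
cv2.imwrite("pics/s8.png",cv2.resize(im[110:250,220:360,::-1],None,fx=4,fy=4,interpolation=2))
E
```

```text
13.0167 [608.86 129.74 353.43] [  6.   -1.  -18.1] 20.211754557968575
13.2167 [608.89 129.74 353.47] [  6.3  -0.7 -18.3] 19.610374101057737
13.4167 [608.89 129.72 353.43] [  6.5  -0.1 -17.7] 19.253504963718708
13.6167 [608.9  129.75 353.48] [  6.1  -1.5 -17.5] 19.821963269656763
13.8167 [608.89 129.73 353.47] [  6.4  -0.6 -18. ] 19.59437011321293
```

View pics/s8.png

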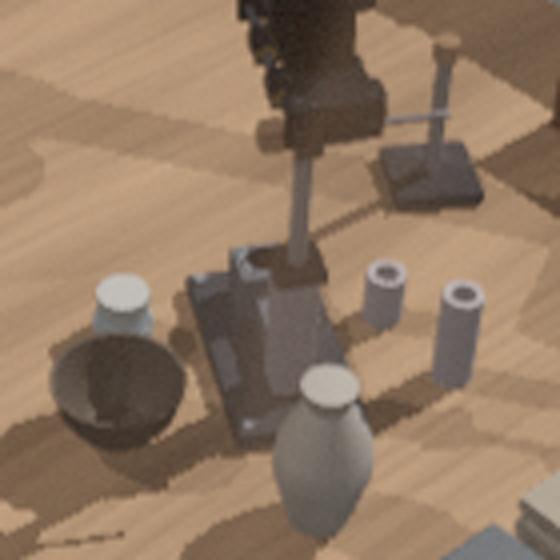

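The hold has been stable for over a second at 18 N, with the crossbar gripped and the pots where they stood. Handing in.

```bash
python3 -c "
from workcell import r
print(r.hand_in()); s=r.read_state(); print(s['clock'],s['eef_pos'],s['wrist_force'],s['gripper_width'])"
```

```text
the job is handed in; nothing more can be done
None
the job is handed in; nothing more can be done
```

I pressed the release button until it bottomed, with the force climbing to 73 N and no further travel. I then gripped the crossbar and pulled the mast up through the click at about 40–46 mm, until it came up hard against the second stop at about 103 mm. I handed the job in at about 14 s with the crossbar still gripped.

- **Final hold:** for the 0.8 s I logged before handing in, the position stayed within 0.1 mm. The pull was about 18 N, against about 4 N when the mast slid freely, so I take the buffer as fully squeezed (not measured directly). The fingers were about 20 mm apart, the bar's width, and the bar stood about 0.30 m above the table.
- **Surroundings:** the last scene picture shows the bowl, jar, posts and vase where they stood. The mug was outside that crop; the arm only passed near it at the start, with the fingertips more than 200 mm up.
- **Disagreements:** the top and wrist cameras put the crossbar 5–6 mm apart. The finger clearance covered that, and a closer look before gripping showed the bar centred. The fingers met the button 4–5 mm off centre. The tool drifted to a tilt of up to about 0.04 rad, which left about 6 N of side force on the mast at the end.

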